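# Lay the standing cheese down against the portioning fence

## Robot

A 6-joint arm with a two-finger parallel gripper is mounted at the origin on the work surface. World frame = base frame: x ahead of the robot, y to its left, z up, the work surface at z = 0. Lengths are in m, angles in rad, forces in N, time in s.
With the tool pointing down it reaches from about 0.35 to 0.95 m from the base axis. Payload 17.4 kg.
Tool frame: the origin (TCP) lies midway between the tips of the shut fingers; the grasp point (between the pads) lies 19 mm behind it; y points along the fingers, z is the direction in which the jaws open and shut, and the axes are right-handed (so a half turn about y gives the same grasp; the last joint's range is limited). The gripper opens to 93 mm and grips with 3 to 60 N. Pads are 15 mm wide; open, the fingers measure 128 mm over their backs; the gripper's body (75 mm by 188 mm) begins 65 mm behind the grasp point.
Start: joints at [1.303, 0.116, 1.442, -0, 1.584, -0.038], TCP at [0.154, 0.657, 0.219] pointing down, gripper open.
Joint ranges: [-2.83, 2.83], [-0.83, 2.19], [0.07, 2.5], [-1.14, 4.28], [0.01, 3], [-2.97, 2.97]. Speed limits (rad/s): [1.89, 1.89, 2.22, 3.14, 3.14, 3.14].

## Interface

Orientations are given as a unit quaternion [w, x, y, z].
In Python, from rig import robot gives the robot as it stands.
- The arm moves only by the tool servo_tool, never from a script. Its argument "motion" is a list of rows, each a list of 4 numbers: the shift along the tool's x, y, z in units of 12 cm (1.0 is 12 cm), then the turn about the tool's y in units of 2 pi rad (1.0 is 2 pi rad). In form: [[dx, dy, dz, turn], ...]. A call has exactly 8 rows; each row is the pose to reach, as a shift and turn from the pose commanded when the call began, along the tool's axes at that moment, turning the shorter way round; what a row does not reach only later rows make up. A row lasts 1/12 s, in which the tool goes at most 41.7 mm and 7.16 degrees, less where a joint would pass 70% of its speed; a pose out of reach is approached as far as the arm can. A call with a number of a shift or a turn outside -1 to 1 is refused whole. A call with a gripper value outside its range is refused whole. "grip" is the closure in counts, from 0 (fully open) to 255 (shut), set as the call begins (left out, the last holds). The fingers move at their own pace and stop on an object; "newtons" is the grip in N (left out, the last holds). Time passes only in rows, so rows that repeat a pose let the fingers close, or fill a call up. It gives the time, the measured TCP pose, the force and the opening at its end, in the units of the state.
- robot.read_state(): the state, without advancing time (a new reading comes with each control period).
- robot.read_camera(name): name is "side" or "top" or "wrist"; returns a dict with "img" (480x640x3 uint8, red, green, blue), "intrinsics" (3x3 intrinsics, pixels), "k1" (the pictures are not rectified: a ray, as slopes to the right and down, at radius r is drawn at 1 + k1 r^2 times it, then the intrinsics apply), "origin" and "attitude" of the camera in the world; the wrist camera has in their place "T_tool_cam" (4x4, takes a point from camera to tool coordinates, whose origin is the TCP and whose axes are the tool frame's). Camera axes: x right, y up, looking along -z (the intrinsics and any distortion apply to the point x, -y, -z); pixel columns grow to the right and rows downward; lengths in m; the calibration is good to about 2 mm. A picture is of the moment at which its call begins: read the wrist's pose just before it. There is no depth.
- robot.hand_in(): hands the job in, once; it reports no verdict.
The state is a dict: "t": time; "joint_positions": joint angles; "joint_velocities": joint speeds; "joint_torque": joint torques, N m; "ee_pos": TCP position; "tcp_rot": TCP orientation; "force": force on the tool from outside, world axes, zero at the start; "ft_torque": the same for the moment, N m; "width": finger opening in m.
Only numpy, scipy, OpenCV 4.12 (cv2) and the standard library are available. Lean on these libraries where they do the work, as an engineer would, in place of code of your own. Each camera call takes 0.05 s, during which the arm holds its last target.

## Task

The cheese block is standing on end on the portioning board. Tip it over towards the steel fence by pushing near its top, so that it lies flat on its broad side, then push it along the board until its end is flush against the fence and it lies wholly on the board. Only push it with the fingers, do not take it between them or lift it; leave the jar, tin and olive dish where they are.

Things in the scene. Friction and masses are not known exactly. Their poses are not given: they have to be found in the camera images.
- board: Dark wooden portioning board, screwed down: 300 long (its x) by 200 wide (its y), 20 thick. Origin at the centre of its underside, on the worktop. Its x axis runs along the board towards the fence, z up. The fence is a steel strip across the whole +x end, 12 thick, standing 35 above the board's top.
- fence (a point): Middle of the fence's working face (the face that looks along the board's -x, over the board), at the height of the board's top, 20 above the worktop. It lies 130 along +x from the board's origin; same axes as the board.
- cheese: Rigid yellow cheese block, brown rind on its -x broad side: 50 thick (x), 80 wide (y), 120 long (z), 0.35 to 0.65 kg. Starts standing on end on the board's near half, z up, turned up to 0.25 rad from the board, +x side roughly facing the fence. Origin: centre of the end it stands on at first. A push near the top tips it over its far lower edge; a low push slides it.
- cheese_mid (a point): Centre of the cheese block, 60 from either end; same axes as the cheese.
- cheese_top (a point): Centre of the cheese's other end face, the upper end at the start, 120 along z from its origin; this end must finish against the fence. Same axes as the cheese.
- jar: Bystander, loose: green glass jar with a steel cap, 68 across, 90 high. Origin at the centre of its underside. Stands beside the board.
- tin: Bystander, loose: plain closed tin, 76 across, 60 high. Origin at the centre of its underside. Stands beside the board.
- dish: Bystander, loose: small white dish of olives, 84 across the rim, 45 high. Origin at the centre of its underside. Stands beside the board.
Mind the look-alikes: they are no part of the job. There is more than one size of the cheese; the job needs the smallest.

How it is judged:
On the way, in this order (a step that is already met when the one before it is completed fails the run):
1. the cheese has been tipped over and lies flat on a broad side on the board, its former top end towards the fence (angle between cheese's own z axis and vertical between 1.5 and 1.64 rad and angle between the x axis of cheese and the z axis of board, either way round below 0.07 rad and z of cheese_mid in the frame of board between 0.04 and 0.05 m and x of cheese_top in the frame of board above 0 m), for 0.2 s.
2. the cheese has been pushed flush against the fence (angle between cheese's own z axis and vertical between 1.5 and 1.64 rad and angle between the x axis of cheese and the z axis of board, either way round below 0.07 rad and z of cheese_mid in the frame of board between 0.04 and 0.05 m and x of cheese_top in the frame of board above 0.124 m and angle between the z axis of cheese and the x axis of board, either way round below 0.09 rad and y of cheese_mid in the frame of board between -0.06 and 0.06 m), for 0.2 s.
At the end, for the whole second after the job is handed in: The cheese lies flat on a broad side on the board (within about 4 degrees), its former top end within 6 mm of the fence and square to it within 5 degrees, its middle within 60 mm of the board's centre line (so wholly on the board), at rest (all of step 2 and linear speed of cheese below 0.01 m/s); the robot touches nothing.
It fails at once if the cheese is lifted off the board (z of cheese_mid in the frame of board above 0.1 m or (angle between cheese's own z axis and vertical between 1.4 and 1.75 rad and z of cheese_mid in the frame of board above 0.075 m)).
It fails at once if the cheese is taken between the fingers (x of the grasp point in the frame of cheese between -0.017 and 0.017 m and y of the grasp point in the frame of cheese between -0.032 and 0.032 m and z of the grasp point in the frame of cheese between 0.008 and 0.112 m).
It fails at once if the jar, tin or olive dish is moved (more than 15 mm) or tipped (distance of any of jar, tin, dish from where it was at the start of the episode above 0.015 m or angle between any of jar, tin, dish's own z axis and vertical above 0.2 rad).
It also fails if it takes over 42 s, if anything falls off the work surface, if the arm or the gripper's body presses on something with over 40 N, if the wrist force passes 120 N, or if a joint passes its speed limit or range.

## Working session

There is one attempt and no reset: what is moved stays moved. The work goes in short steps, Python scripts to look and compute and a tool call to move; the robot and the scene stay as the last step left them, time stands still between calls to the robot, and variables do not carry over. Pictures are saved under pics/ and viewed, and the job is handed in when it is done.

Besides the shell and the picture viewer there is one more tool, called in YAML: its name, and indented under it one key for each argument. servo_tool: Moves the arm, as the interface text tells. Shifts and turns lie within -1 to 1; 1 stands for 12 cm of shift or 2 pi rad of turn. Its arguments: {"type":"object","properties":{"motion":{"type":"array"},"grip":{"type":"number"},"newtons":{"type":"number"}},"required":["motion"]}

```bash
mkdir -p pics; ls; python3 - <<'E'
from rig import robot
import cv2
s=robot.read_state()
for k in s: print(k,s[k])
for n in ["side","top"]:
    c=robot.read_camera(n)
    cv2.imwrite(f"pics/{n}0.png",c["img"][:,:,::-1])
    print(n,{k:(v.tolist() if hasattr(v,'tolist') else v) for k,v in c.items() if k!="img"})
E
```

```text
pics
t 0.0
joint_positions [ 1.30321366e+00  1.16494509e-01  1.44222203e+00  2.21523098e-05
  1.58399462e+00 -3.78076291e-02]
joint_velocities [ 0.00034987 -0.00057866 -0.00182737  0.00090895 -0.00044036  0.00074313]
joint_torque [ 5.36792926e-03 -7.21258307e+01 -6.22629261e+01  7.83383776e-02
  2.35837890e-02 -8.71127486e-05]
ee_pos [0.15369482 0.65707778 0.21792627]
tcp_rot [-0.70205555  0.70283487 -0.08112693  0.08099115]
force [-0.31637271 -0.49653692  0.24032929]
ft_torque [-0.06246226  0.01038496  0.02262086]
width 0.0929994627993244
side {'intrinsics': [[510.5067221048393, 0.0, 325.0630869042099], [0.0, 510.5067221048393, 236.7675845489648], [0.0, 0.0, 1.0]], 'k1': -0.1290977994025296, 'origin': [0.5201801806982899, -0.55160009931157, 0.7763242737298006], 'attitude': [0.9350401910219197, 0.3521877353393959, -0.005338888950951281, -0.040436821276765816]}
top {'intrinsics': [[537.6346158246909, 0.0, 319.6484472770303], [0.0, 537.6346158246909, 229.2974018020174], [0.0, 0.0, 1.0]], 'k1': -0.12324257545508847, 'origin': [0.32207929605494956, 0.022357457970138404, 1.2106508150832416], 'attitude': [-0.698529269729943, -0.07085845642008384, 0.054849236714741643, 0.7099489416261748]}
```

View pics/side0.png

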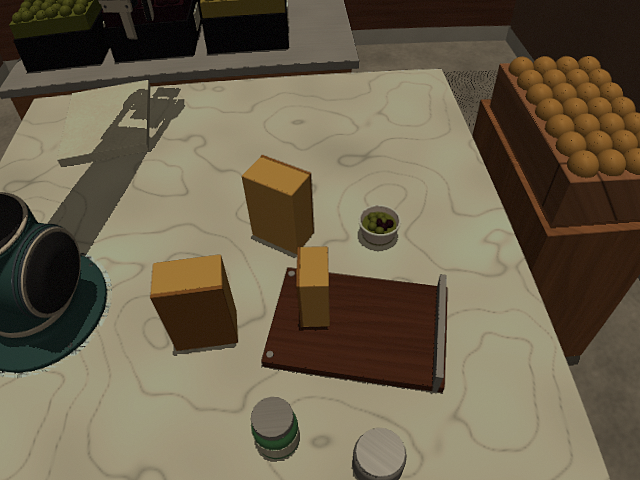

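View pics/top0.png

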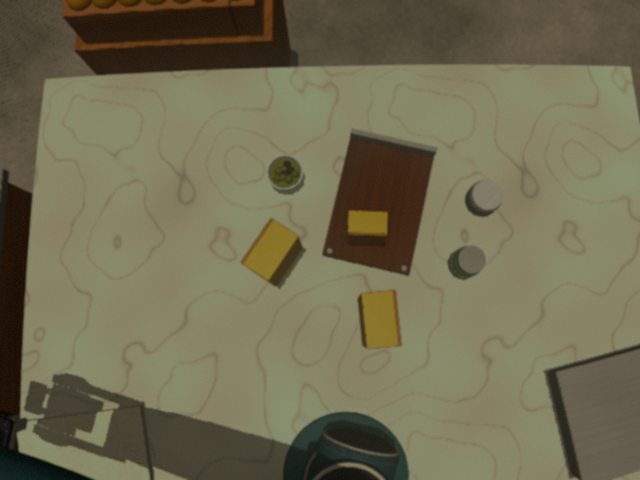

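The smallest block stands on the board, at top view about (368,224) and side view about (313,290). Two larger decoys stand off the board. Next I'll zoom in for corners.

```bash
cat > h.py <<'E'
import numpy as np, cv2
from scipy.spatial.transform import Rotation as R
from scipy.optimize import least_squares
def rot(q): return R.from_quat([q[1],q[2],q[3],q[0]]).as_matrix()
def proj(c,P):
    P=np.atleast_2d(P); p=(P-np.array(c["origin"]))@rot(c["attitude"])
    x=p[:,0]/-p[:,2]; y=-p[:,1]/-p[:,2]; r2=x*x+y*y; f=1+c["k1"]*r2
    K=np.array(c["intrinsics"]); return np.c_[K[0,0]*x*f+K[0,2],K[1,1]*y*f+K[1,2]]
def unproj(c,uv,z):
    K=np.array(c["intrinsics"]); uv=np.atleast_2d(np.array(uv,float))
    d=(uv-[K[0,2],K[1,2]])/[K[0,0],K[1,1]]; s=d.copy()
    for _ in range(20): s=d/(1+c["k1"]*(s**2).sum(1,keepdims=True))
    ray=np.c_[s[:,0],-s[:,1],-np.ones(len(s))]@rot(c["attitude"]).T
    o=np.array(c["origin"]); return o+ray*((z-o[2])/ray[:,2])[:,None]
def crop(img,x0,y0,x1,y1,k,fn): cv2.imwrite(fn,cv2.resize(img[y0:y1,x0:x1,::-1],None,fx=k,fy=k,interpolation=cv2.INTER_CUBIC))
E
python3 - <<'E'
from h import *
a=cv2.imread("pics/side0.png")[:,:,::-1];b=cv2.imread("pics/top0.png")[:,:,::-1]
crop(a,250,230,460,400,3.8,"pics/s1.png"); crop(b,315,120,445,280,3.7,"pics/t1.png")
E
```

```text
(no output)
```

View pics/s1.png

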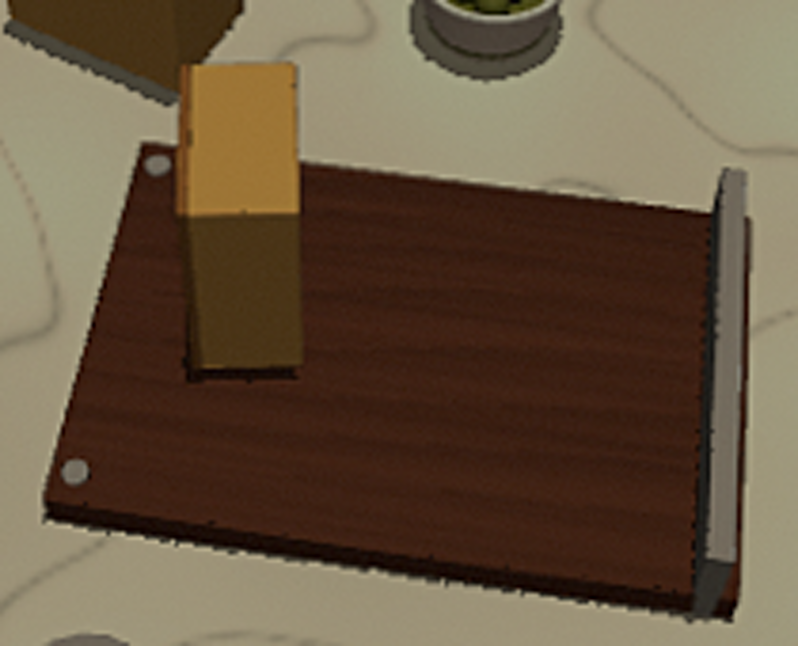

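View pics/t1.png

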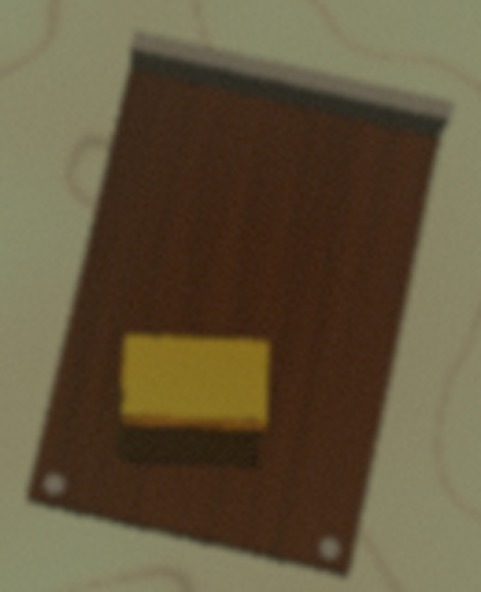

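```bash
cat > cams.py <<'E'
S=dict(intrinsics=[[510.5067221048393,0,325.0630869042099],[0,510.5067221048393,236.7675845489648],[0,0,1]],k1=-0.1290977994025296,origin=[0.5201801806982899,-0.55160009931157,0.7763242737298006],attitude=[0.9350401910219197,0.3521877353393959,-0.005338888950951281,-0.040436821276765816])
T=dict(intrinsics=[[537.6346158246909,0,319.6484472770303],[0,537.6346158246909,229.2974018020174],[0,0,1]],k1=-0.12324257545508847,origin=[0.32207929605494956,0.022357457970138404,1.2106508150832416],attitude=[-0.698529269729943,-0.07085845642008384,0.054849236714741643,0.7099489416261748])
E
python3 - <<'E'
from h import *; from cams import *
s=lambda x,y:(x/3.8+250,y/3.8+230)
t=lambda x,y:(x/3.7+315,y/3.7+120)
B=[(S,s(142,143),(-.15,.1,.02)),(S,s(47,505),(-.15,-.1,.02)),(S,s(722,168),(.13,.1,.055)),(S,s(708,558),(.13,-.1,.055)),(S,s(745,170),(.142,.1,.055)),(S,s(733,560),(.142,-.1,.055)),
(T,t(135,33),(.142,.1,.055)),(T,t(452,105),(.142,-.1,.055)),(T,t(133,50),(.13,.1,.055)),(T,t(447,122),(.13,-.1,.055)),(T,t(28,500),(-.15,.1,.02)),(T,t(348,575),(-.15,-.1,.02))]
C=[(S,s(180,64),(-.025,.04,.14)),(S,s(298,64),(.025,.04,.14)),(S,s(300,213),(.025,-.04,.14)),(S,s(178,213),(-.025,-.04,.14)),(S,s(301,369),(.025,-.04,.02)),
(T,t(123,334),(.025,.04,.14)),(T,t(270,341),(.025,-.04,.14)),(T,t(268,430),(-.025,-.04,.14)),(T,t(121,420),(-.025,.04,.14))]
def fit(L,x0):
    def f(p):
        c,n=np.cos(p[2]),np.sin(p[2])
        return np.concatenate([(proj(k,[p[0]+c*P[0]-n*P[1],p[1]+n*P[0]+c*P[1],P[2]])[0]-uv) for k,uv,P in L])
    r=least_squares(f,x0,loss='soft_l1'); print(r.x, f(r.x).reshape(-1,2).round(1).tolist()); return r.x
b=fit(B,[.6,-.05,0]); c=fit(C,[.55,-.05,0])
d=c[:2]-b[:2]; cc,nn=np.cos(b[2]),np.sin(b[2]); print("cheese in board",cc*d[0]+nn*d[1],-nn*d[0]+cc*d[1],c[2]-b[2])
# bystanders
print("dish",unproj(T,(286,172),.045),"tin",unproj(T,(487,195),.06),"jar",unproj(T,(470,259),.09))
print("decoys tops",unproj(T,[(273,248),(380,320)],.17), "fingers R", rot([-0.70205555,0.70283487,-0.08112693,0.08099115]))
E
```

```text
[ 0.60065102 -0.09122998 -0.24641363] [[-1.5, -0.7], [-2.5, -0.8], [-0.9, -0.6], [-1.0, -0.1], [-0.2, -0.3], [0.3, 0.4], [0.2, -1.1], [1.0, -1.4], [-0.4, -0.8], [1.4, -1.1], [-0.1, -0.8], [1.2, -0.8]]
[ 0.52778987 -0.05308144 -0.07145289] [[-0.2, -0.3], [-0.6, -0.8], [-0.6, -0.1], [-1.1, 0.4], [0.1, -0.2], [0.7, -1.2], [0.3, -1.0], [-0.0, -0.9], [0.1, -0.2]]
cheese in board -0.07996574826161754 0.019223369715193117 0.17496073682126922
dish [[0.66467322 0.12138847 0.045     ]] tin [[ 0.59961294 -0.32425973  0.06      ]] jar [[ 0.4546137  -0.26918653  0.09      ]]
decoys tops [[ 0.47395273  0.13671067  0.17      ]
 [ 0.33106629 -0.06834041  0.17      ]] fingers R [[ 9.73717710e-01 -3.17097885e-04  2.27758033e-01]
 [-2.27758244e-01 -1.07284681e-03  9.73717121e-01]
 [-6.44141594e-05 -9.99999374e-01 -1.11687160e-03]]
```

```bash
python3 - <<'E'
from h import *; from cams import *
def tri(us,ut):
    f=lambda P:np.r_[proj(S,P)[0]-us,proj(T,P)[0]-ut]
    r=least_squares(f,[.4,0,.1]);return r.x.round(3),abs(r.fun).max().round(1)
print("decoy2 far-right top",tri((232,290),(400,346)),tri((221,256),(395,291)),tri((152,264),(360,293)))
print("decoy1",tri((312,174),(300,240)),tri((261,156),(272,218)),tri((297,189),(280,286)))
c=np.array([.528,-.053]);y=-.071;p=c+(-.025-.0075-.035)*np.array([np.cos(y),np.sin(y)])
print("standoff",p); d=p-[.1537,.6571]
print("tool",d@[.974,-.228]/.12,d@[.228,.974]/.12)
E
```

```text
decoy2 far-right top (array([ 0.353, -0.086,  0.115]), np.float64(36.6)) (array([ 0.393, -0.09 ,  0.221]), np.float64(5.6)) (array([ 0.324, -0.052,  0.186]), np.float64(30.9))
decoy1 (array([0.516, 0.088, 0.198]), np.float64(16.0)) (array([0.485, 0.124, 0.234]), np.float64(19.3)) (array([0.463, 0.144, 0.104]), np.float64(28.2))
standoff [ 0.46067006 -0.04821153]
tool 3.831665570686857 -5.141535430157596
```

```bash
python3 - <<'E'
from h import *; from cams import *
def tri(us,ut):
    f=lambda P:np.r_[proj(S,P)[0]-us,proj(T,P)[0]-ut]
    r=least_squares(f,[.4,0,.1]);return r.x.round(3),abs(r.fun).max().round(1)
print("decoy2",tri((221,256),(360,293)),tri((228,289),(395,291)))
print("decoy1",tri((312,174),(300,240)),tri((261,156),(272,218)),tri((297,189),(280,286)))
for z in(.14,.18): print(unproj(T,[(300,240),(395,291)],z),unproj(S,[(312,174),(297,189),(228,289)],z))
E
```

```text
decoy2 (array([ 0.384, -0.032,  0.155]), np.float64(0.1)) (array([ 0.394, -0.099,  0.154]), np.float64(3.7))
decoy1 (array([0.516, 0.088, 0.198]), np.float64(16.0)) (array([0.485, 0.124, 0.234]), np.float64(19.3)) (array([0.463, 0.144, 0.104]), np.float64(28.2))
[[ 0.49371561  0.08531381  0.14      ]
 [ 0.38780212 -0.102456    0.14      ]] [[ 0.54084472  0.16282757  0.14      ]
 [ 0.51124985  0.12500837  0.14      ]
 [ 0.39575702 -0.08669658  0.14      ]]
[[ 0.4873032   0.08296173  0.18      ]
 [ 0.38534669 -0.09779291  0.18      ]] [[ 0.53954573  0.11791791  0.18      ]
 [ 0.51181122  0.08247607  0.18      ]
 [ 0.40357839 -0.11592089  0.18      ]]
```

```bash
python3 - <<'E'
from h import *
a=cv2.imread("pics/side0.png")[:,:,::-1];b=cv2.imread("pics/top0.png")[:,:,::-1]
crop(a,140,150,330,360,2.7,"pics/s2.png"); crop(b,230,200,410,360,3.5,"pics/t2.png")
E
```

```text
(no output)
```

View pics/s2.png

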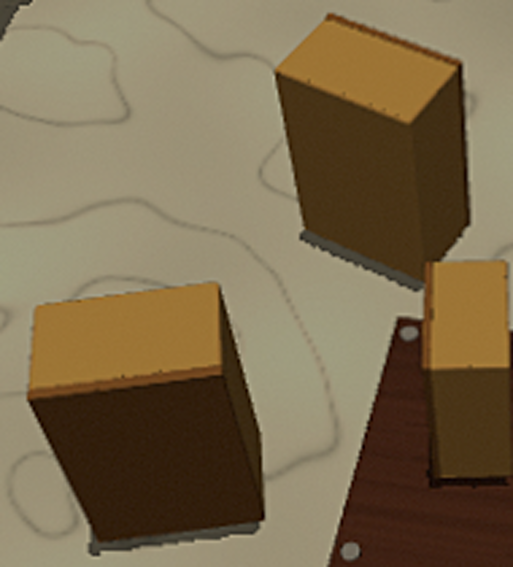

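View pics/t2.png

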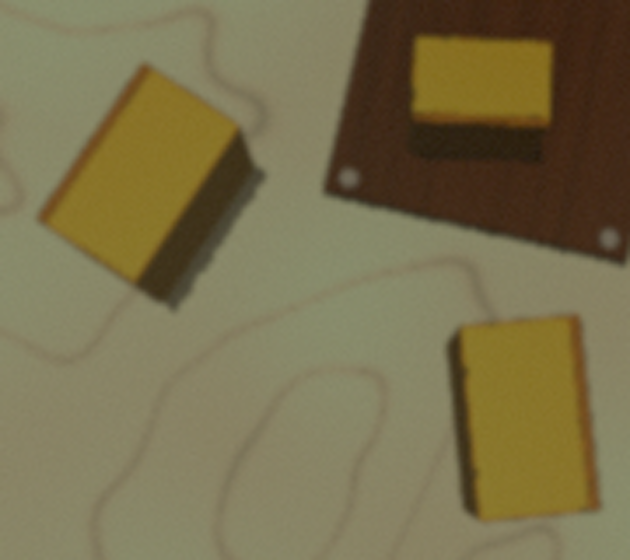

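servo_tool:
  motion:
    - [0.1,-0.05,-0.125,0]
    - [0.19,-0.1,-0.25,0]
    - [0.29,-0.15,-0.375,0]
    - [0.38,-0.2,-0.5,0]
    - [0.48,-0.25,-0.625,0]
    - [0.57,-0.27,-0.75,0]
    - [0.67,-0.27,-0.875,0]
    - [0.76,-0.27,-1,0]
  grip: 145

```text
t: 0.77
ee_pos: [0.2155, 0.5187, 0.2509]
tcp_rot: [-0.702, 0.703, -0.081, 0.081]
force: [-0.2, 0.6, 0.1]
width: 0.0443
```

servo_tool:
  motion:
    - [0.1,0,-0.125,0]
    - [0.19,0,-0.25,0]
    - [0.29,0,-0.375,0]
    - [0.38,0,-0.5,0]
    - [0.48,0,-0.625,0]
    - [0.57,0,-0.75,0]
    - [0.67,0,-0.875,0]
    - [0.76,0,-1,0]

```text
t: 1.43
ee_pos: [0.2769, 0.3811, 0.2508]
tcp_rot: [-0.702, 0.703, -0.081, 0.081]
force: [0.2, -0.4, -0.7]
width: 0.0402
```

servo_tool:
  motion:
    - [0.1,0,-0.125,0]
    - [0.19,0,-0.25,0]
    - [0.29,0,-0.375,0]
    - [0.38,0,-0.5,0]
    - [0.48,0,-0.625,0]
    - [0.57,0,-0.75,0]
    - [0.67,0,-0.875,0]
    - [0.76,0,-1,0]

```text
t: 2.1
ee_pos: [0.3384, 0.2434, 0.2508]
tcp_rot: [-0.702, 0.703, -0.081, 0.081]
force: [0.0, 1.1, 0.3]
width: 0.04
```

servo_tool:
  motion:
    - [0.1,0,-0.125,0]
    - [0.19,0,-0.25,0]
    - [0.29,0,-0.375,0]
    - [0.38,0,-0.5,0]
    - [0.48,0,-0.625,0]
    - [0.57,0,-0.75,0]
    - [0.67,0,-0.875,0]
    - [0.76,0,-1,0]

```text
t: 2.77
ee_pos: [0.3998, 0.1058, 0.2508]
tcp_rot: [-0.702, 0.702, -0.081, 0.081]
force: [-0.2, 0.3, 0.3]
width: 0.04
```

servo_tool:
  motion:
    - [0.1,0,-0.125,-0.004]
    - [0.19,0,-0.25,-0.008]
    - [0.29,0,-0.375,-0.012]
    - [0.38,0,-0.5,-0.016]
    - [0.48,0,-0.625,-0.02]
    - [0.57,0,-0.75,-0.023]
    - [0.63,0,-0.875,-0.0255]
    - [0.7,0,-1,-0.0255]

```text
t: 3.43
ee_pos: [0.4541, -0.0301, 0.2508]
tcp_rot: [0.707, -0.707, 0.024, -0.024]
force: [-0.0, 0.6, -0.3]
width: 0.0396
```

```bash
cat > tgt.py <<'E'
from h import *
from rig import robot
def rel(x,y,z,yaw):
    s=robot.read_state(); Rm=rot(s["tcp_rot"]); d=Rm.T@(np.array([x,y,z])-s["ee_pos"])/.12
    cy=np.arctan2(Rm[1,0],Rm[0,0]); print("t",round(s["t"],2),"pos",np.round(s["ee_pos"],4),"yaw",cy.round(4),"d",d.round(3),"turn",(-(yaw-cy)/2/np.pi).round(4),"F",np.round(s["force"],1),"w",s["width"])
E
python3 -c "
from tgt import *
rel(.4607,-.0482,.125,-.071)"
```

```text
t 3.43 pos [ 0.4541 -0.0301  0.2508] yaw -0.0686 d [ 0.066  1.048 -0.147] turn 0.0004 F [-0.   0.6 -0.3] w 0.03963294210685151
```

servo_tool:
  motion:
    - [0.05,0.15,-0.12,0]
    - [0.05,0.3,-0.15,0]
    - [0.06,0.45,-0.15,0]
    - [0.06,0.6,-0.15,0]
    - [0.06,0.75,-0.15,0]
    - [0.06,0.9,-0.15,0]
    - [0.06,1,-0.15,0]
    - [0.06,1,-0.15,0]

```text
t: 4.1
ee_pos: [0.459, -0.0475, 0.1285]
tcp_rot: [0.707, -0.707, 0.026, -0.023]
force: [-1.0, -0.1, -0.9]
width: 0.04
```

```bash
python3 - <<'E'
from tgt import *
c=robot.read_camera("side"); crop(c["img"],240,200,460,400,3,"pics/s3.png")
rel(.4607,-.0482,.125,-.071)
E
```

```text
t 4.15 pos [ 0.4595 -0.0476  0.1302] yaw -0.0696 d [ 0.01   0.044 -0.004] turn 0.0002 F [ 0.2 -0.5  0.5] w 0.03998992414826448
```

View pics/s3.png

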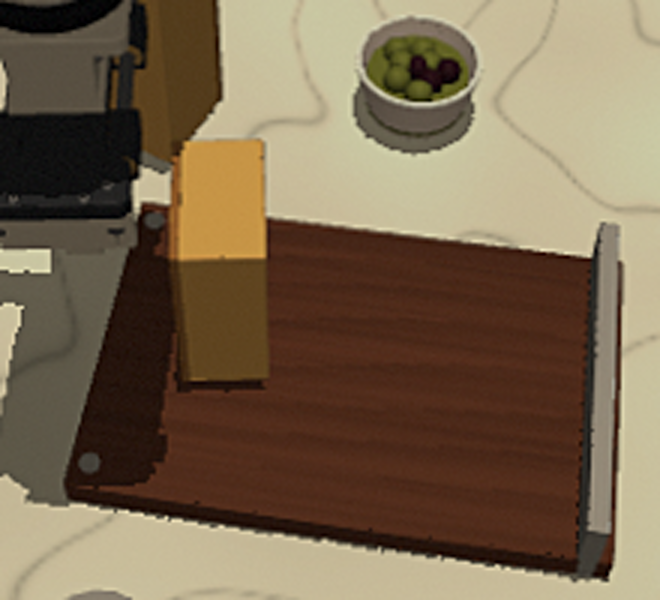

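Gripper is at left, behind the block, and the block (crop (220,260)) is untouched. Pushing near the top.

servo_tool:
  motion:
    - [0.02,0.04,0,0]
    - [0.07,0.05,0,0]
    - [0.12,0.05,0,0]
    - [0.17,0.05,0,0]
    - [0.22,0.05,0,0]
    - [0.27,0.05,0,0]
    - [0.32,0.05,0,0]
    - [0.36,0.05,0,0]

```text
t: 4.82
ee_pos: [0.5038, -0.0507, 0.1251]
tcp_rot: [0.707, -0.707, 0.025, -0.024]
force: [-0.1, 0.2, 0.5]
width: 0.04
```

```bash
python3 - <<'E'
from tgt import *
c=robot.read_camera("side"); crop(c["img"],240,200,460,400,3,"pics/s4.png")
rel(.4607,-.0482,.125,-.071)
E
```

```text
t 4.87 pos [ 0.5043 -0.0508  0.125 ] yaw -0.0696 d [-0.364  0.    -0.004] turn 0.0002 F [-0.9 -0.6 -1.1] w 0.040235857823461556
```

View pics/s4.png

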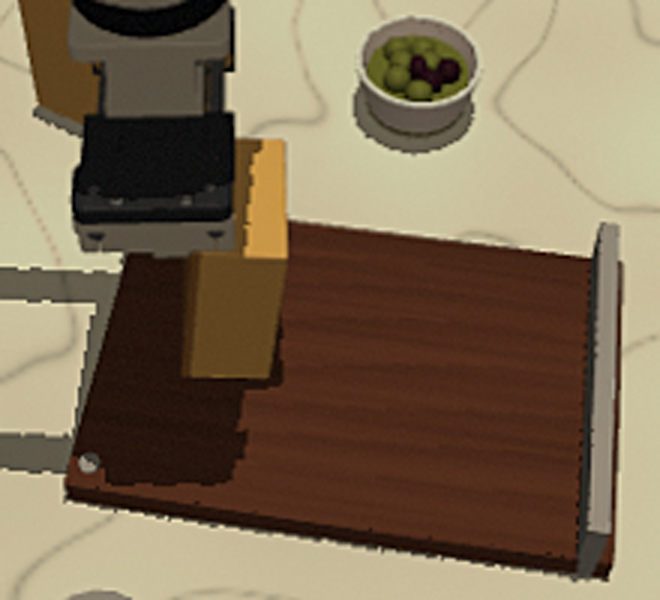

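The block is leaning (top at crop (270,200), base still at (230,378)), so it is tipping rather than sliding.

servo_tool:
  motion:
    - [0.05,0,0,0]
    - [0.1,0,0,0]
    - [0.15,0,0,0]
    - [0.2,0,0,0]
    - [0.25,0,0,0]
    - [0.3,0,0,0]
    - [0.35,0,0,0]
    - [0.38,0,0,0]

```text
t: 5.53
ee_pos: [0.5494, -0.0539, 0.125]
tcp_rot: [-0.707, 0.707, -0.025, 0.025]
force: [0.1, -1.0, -0.5]
width: 0.0405
```

```bash
python3 - <<'E'
from tgt import *
c=robot.read_camera("side"); crop(c["img"],240,200,460,400,3,"pics/s5.png")
rel(.4607,-.0482,.125,-.071)
E
```

```text
t 5.58 pos [ 0.5495 -0.0539  0.1249] yaw -0.0696 d [-0.742 -0.001 -0.004] turn 0.0002 F [-0.8  0.  -0.4] w 0.0399956477664006
```

View pics/s5.png

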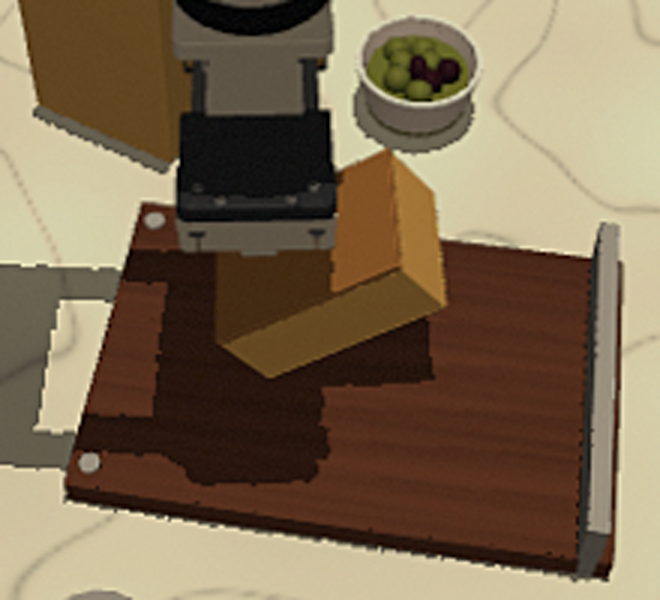

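The block is falling by itself towards the fence. I'll back off behind it.

servo_tool:
  motion:
    - [-0.06,0,0,0]
    - [-0.14,0,0,0]
    - [-0.22,0,0,0]
    - [-0.3,0,0,0]
    - [-0.38,0,0,0]
    - [-0.46,0,0,0]
    - [-0.54,0,0,0]
    - [-0.58,0,0,0]

```text
t: 6.25
ee_pos: [0.4779, -0.0489, 0.1252]
tcp_rot: [-0.707, 0.707, -0.024, 0.025]
force: [-0.2, -0.4, -0.1]
width: 0.0401
```

```bash
python3 - <<'E'
from tgt import *
c=robot.read_camera("side"); crop(c["img"],240,200,460,400,3.6,"pics/s6.png")
c=robot.read_camera("top"); crop(c["img"],300,120,450,280,3.7,"pics/t6.png")
rel(.4607,-.0482,.125,-.246)
E
```

```text
t 6.35 pos [ 0.4786 -0.049   0.1253] yaw -0.0697 d [-0.149  0.003 -0.004] turn 0.0281 F [ 0.8 -0.3  0.8] w 0.04038347746441866
```

View pics/s6.png

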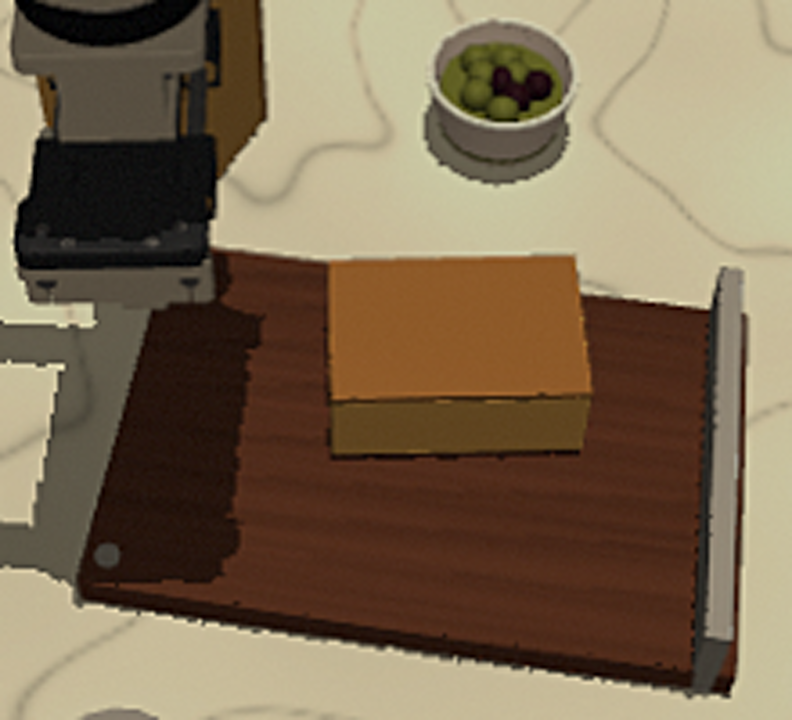

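View pics/t6.png

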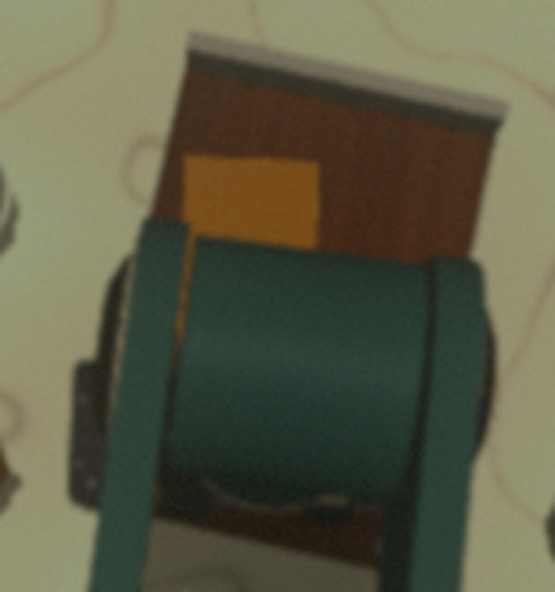

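```bash
cat > fitc.py <<'E'
from h import *; from cams import *
b=np.array([.60065,-.09123,-.24641])
def fit(sp,tp):
    L=[(S,(u/3.6+240,v/3.6+200),P) for (u,v),P in sp]+[(T,(u/3.7+300,v/3.7+120),P) for (u,v),P in tp]
    def f(p):
        c,n=np.cos(p[2]),np.sin(p[2])
        return np.concatenate([(proj(k,[p[0]+c*P[0]-n*P[1],p[1]+n*P[0]+c*P[1],P[2]])[0]-uv) for k,uv,P in L])
    r=least_squares(f,[.6,-.05,-.1],loss='soft_l1');c=r.x
    print("mid",c.round(4),f(c).reshape(-1,2).round(1).tolist())
    d=c[:2]-b[:2]; cc,nn=np.cos(b[2]),np.sin(b[2]); q=(cc*d[0]+nn*d[1],-nn*d[0]+cc*d[1]);a=c[2]-b[2]
    print("in board mid",np.round(q,4),"rel yaw",a.round(4),"top x",(q[0]+.06*np.cos(a)).round(4))
RL,FL,FR,RR=(-.06,.04,.07),(.06,.04,.07),(.06,-.04,.07),(-.06,-.04,.07)
RRb,FRb=(-.06,-.04,.02),(.06,-.04,.02)
E
python3 - <<'E'
from fitc import *
fit([((328,263),RL),((576,256),FL),((590,394),FR),((331,400),RR),((331,455),RRb),((583,450),FRb)],[((184,156),FL),((320,160),FR)])
E
```

```text
mid [ 0.6166 -0.0594 -0.0661] [[-0.5, -1.0], [-0.4, -0.6], [0.9, -0.2], [-0.4, -0.1], [-0.1, 0.6], [-0.2, 0.2], [0.7, -1.0], [0.2, -0.4]]
in board mid [0.0077 0.0348] rel yaw 0.1803 top x 0.0667
```

servo_tool:
  motion:
    - [0.06,0,0.01,0.004]
    - [0.12,0,0.02,0.008]
    - [0.18,0,0.03,0.012]
    - [0.24,0,0.04,0.016]
    - [0.3,0,0.05,0.02]
    - [0.36,0,0.06,0.024]
    - [0.42,0,0.07,0.028]
    - [0.445,0,0.08,0.028]

```text
t: 7.02
ee_pos: [0.534, -0.0431, 0.1249]
tcp_rot: [0.702, -0.702, 0.087, -0.087]
force: [0.4, 0.1, -0.9]
width: 0.0402
```

```bash
python3 - <<'E'
from tgt import *
rel(.5324,-.0432,.04,-.246)
E
```

```text
t 7.02 pos [ 0.534  -0.0431  0.1249] yaw -0.2468 d [-0.013  0.708 -0.004] turn -0.0001 F [ 0.4  0.1 -0.9] w 0.04018437693927941
```

servo_tool:
  motion:
    - [-0.03,0.1,0,0]
    - [-0.03,0.2,0,0]
    - [-0.03,0.3,0,0]
    - [-0.03,0.4,0,0]
    - [-0.03,0.5,0,0]
    - [-0.03,0.6,0,0]
    - [-0.03,0.68,0,0]
    - [-0.03,0.71,0,0]

```text
t: 7.68
ee_pos: [0.5289, -0.0422, 0.0378]
tcp_rot: [-0.702, 0.702, -0.087, 0.086]
force: [-0.4, 0.9, -0.7]
width: 0.0409
```

```bash
python3 - <<'E'
from tgt import *
c=robot.read_camera("side"); crop(c["img"],240,200,460,400,3.6,"pics/s7.png")
rel(.5324,-.0432,.04,-.246)
E
```

```text
t 7.73 pos [ 0.5289 -0.0422  0.038 ] yaw -0.2455 d [ 0.03  -0.017 -0.001] turn 0.0001 F [ 0.1  0.3 -0.6] w 0.040065582302755684
```

View pics/s7.png

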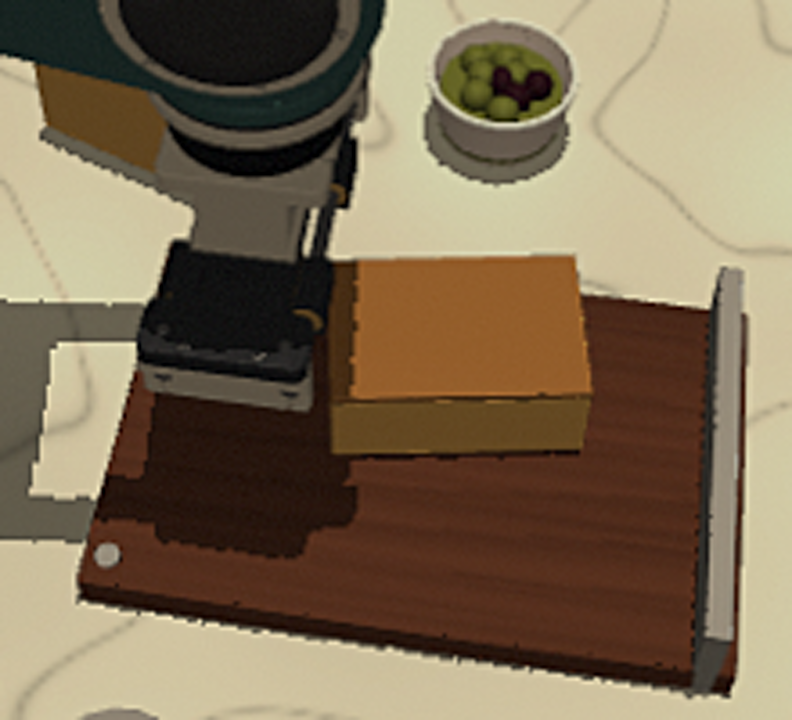

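servo_tool:
  motion:
    - [0.05,0,0,0]
    - [0.1,0,0,0]
    - [0.16,0,0,0]
    - [0.22,0,0,0]
    - [0.28,0,0,0]
    - [0.34,0,0,0]
    - [0.4,0,0,0]
    - [0.46,0,0,0]

```text
t: 8.4
ee_pos: [0.5839, -0.0559, 0.0399]
tcp_rot: [-0.702, 0.702, -0.087, 0.087]
force: [-2.9, 0.7, 2.6]
width: 0.0402
```

```bash
python3 - <<'E'
from tgt import *
c=robot.read_camera("side"); crop(c["img"],240,200,460,400,3.6,"pics/s8.png")
c=robot.read_camera("top"); crop(c["img"],300,120,450,280,3.7,"pics/t8.png")
rel(.5324,-.0432,.04,-.246)
E
```

```text
t 8.5 pos [ 0.5842 -0.056   0.0398] yaw -0.2457 d [-0.445 -0.002 -0.001] turn 0.0 F [-0.2  0.1 -0.6] w 0.04032588726614707
```

View pics/s8.png

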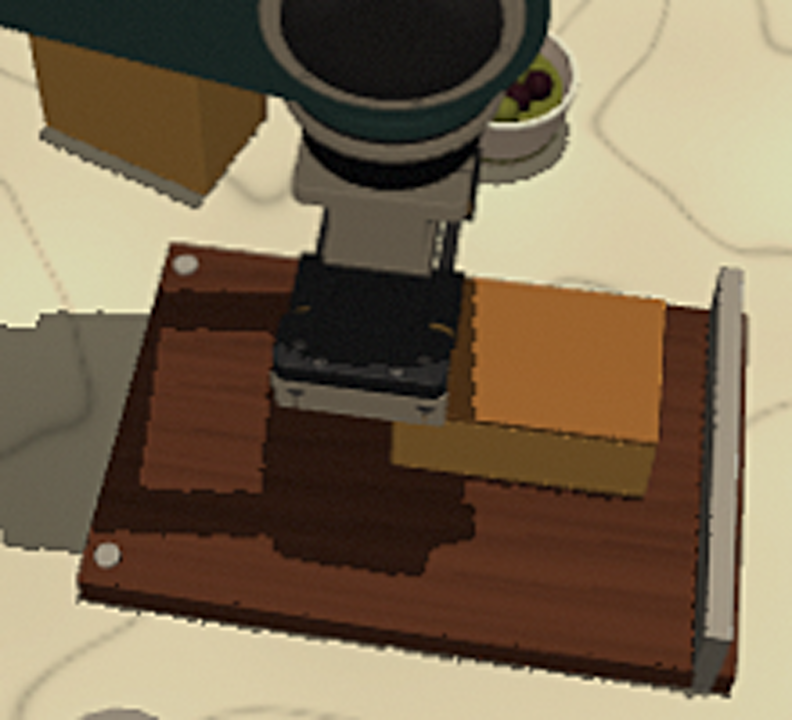

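View pics/t8.png

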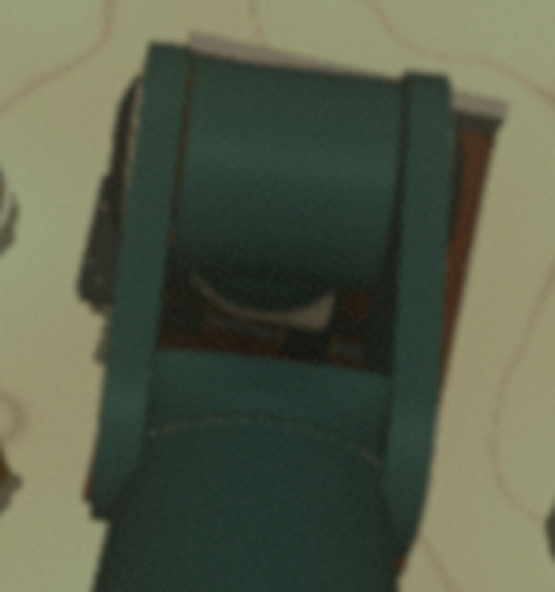

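```bash
python3 - <<'E'
from fitc import *
fit([((665,299),FL),((657,441),FR),((392,463),RRb),((642,496),FRb)],[])
p=np.array([.5842,-.056])-b[:2];c,n=np.cos(b[2]),np.sin(b[2]);print("tcp board",c*p[0]+n*p[1],-n*p[0]+c*p[1])
E
```

```text
mid [ 0.6498 -0.0774 -0.2513] [[0.2, -0.4], [0.0, -0.1], [-0.6, 0.0], [0.3, 0.3]]
in board mid [0.0443 0.0254] rel yaw -0.0049 top x 0.1043
tcp board -0.024546558865628534 0.030153305753370267
```

servo_tool:
  motion:
    - [0.03,0,0,0]
    - [0.06,0,0,0]
    - [0.09,0,0,0]
    - [0.12,0,0,0]
    - [0.15,0,0,0]
    - [0.17,0,0,0]
    - [0.19,0,0,0]
    - [0.2,0,0,0]

```text
t: 9.17
ee_pos: [0.6067, -0.0616, 0.0398]
tcp_rot: [-0.702, 0.702, -0.087, 0.087]
force: [-1.7, -0.2, 0.8]
width: 0.0401
```

servo_tool:
  motion:
    - [0.003,0,0,0]
    - [0.006,0,0,0]
    - [0.009,0,0,0]
    - [0.012,0,0,0]
    - [0.015,0,0,0]
    - [0.018,0,0,0]
    - [0.02,0,0,0]
    - [0.02,0,0,0]

```text
t: 9.83
ee_pos: [0.6089, -0.0621, 0.0399]
tcp_rot: [-0.702, 0.702, -0.087, 0.087]
force: [-1.3, 0.5, -1.7]
width: 0.0401
```

```bash
python3 - <<'E'
from tgt import *
c=robot.read_camera("side"); crop(c["img"],240,200,460,400,3.6,"pics/s9.png")
rel(.5324,-.0432,.04,-.246)
E
```

```text
t 9.88 pos [ 0.6088 -0.0621  0.0399] yaw -0.2455 d [-0.656 -0.001 -0.002] turn 0.0001 F [-2.2  0.2 -1.2] w 0.040192442475419934
```

View pics/s9.png

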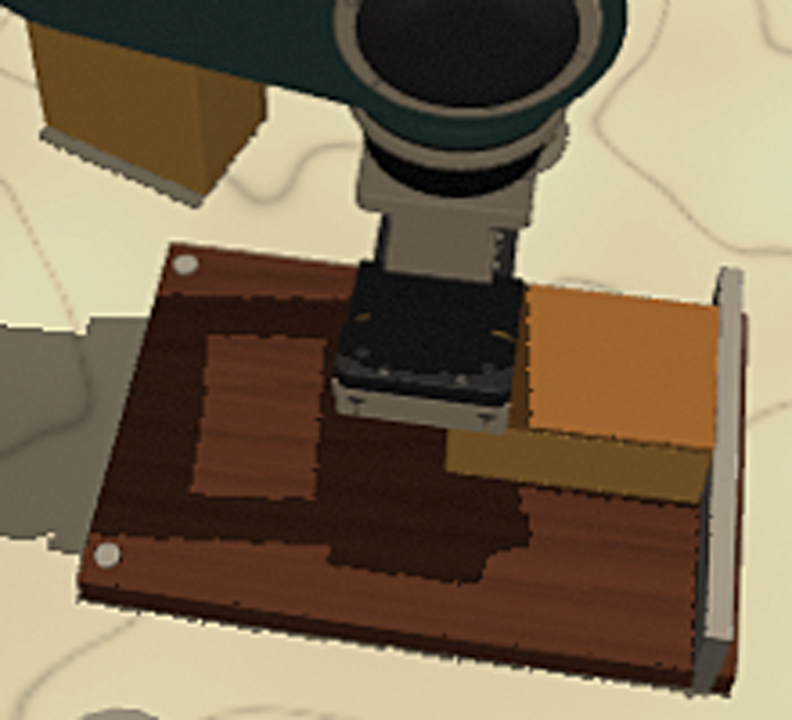

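The front end meets the fence at crop (715,440) in the picture, but there's no reaction force yet. I'll press on in small steps until the fence pushes back.

servo_tool:
  motion:
    - [0.002,0,0,0]
    - [0.004,0,0,0]
    - [0.006,0,0,0]
    - [0.008,0,0,0]
    - [0.01,0,0,0]
    - [0.012,0,0,0]
    - [0.014,0,0,0]
    - [0.015,0,0,0]

```text
t: 10.55
ee_pos: [0.6096, -0.0622, 0.0399]
tcp_rot: [0.702, -0.702, 0.087, -0.086]
force: [-12.8, 3.6, 6.9]
width: 0.0401
```

servo_tool:
  motion:
    - [0.001,0,0,0]
    - [0.002,0,0,0]
    - [0.003,0,0,0]
    - [0.004,0,0,0]
    - [0.005,0,0,0]
    - [0.006,0,0,0]
    - [0.007,0,0,0]
    - [0.007,0,0,0]

```text
t: 11.22
ee_pos: [0.6097, -0.0622, 0.0399]
tcp_rot: [0.702, -0.702, 0.088, -0.085]
force: [-19.7, 5.5, 11.0]
width: 0.0402
```

servo_tool:
  motion:
    - [-0.03,0,0,0]
    - [-0.06,0,0,0]
    - [-0.1,0,0,0]
    - [-0.15,0,0,0]
    - [-0.2,0,0,0]
    - [-0.25,0,0,0]
    - [-0.3,0,0,0]
    - [-0.35,0,0,0]

```text
t: 11.88
ee_pos: [0.57, -0.0524, 0.0399]
tcp_rot: [-0.702, 0.702, -0.086, 0.087]
force: [-0.6, -0.4, -0.5]
width: 0.0401
```

servo_tool:
  motion:
    - [-0.06,-0.1,0,0]
    - [-0.12,-0.2,0,0]
    - [-0.18,-0.3,0,0]
    - [-0.24,-0.42,0,0]
    - [-0.3,-0.54,0,0]
    - [-0.36,-0.68,0,0]
    - [-0.43,-0.84,0,0]
    - [-0.5,-1,0,0]

```text
t: 12.55
ee_pos: [0.5115, -0.0377, 0.1606]
tcp_rot: [-0.702, 0.702, -0.087, 0.086]
force: [-0.5, -0.3, 0.2]
width: 0.0399
```

servo_tool:
  motion:
    - [-0.1,-0.1,0,0]
    - [-0.2,-0.2,0,0]
    - [-0.3,-0.3,0,0]
    - [-0.4,-0.4,0,0]
    - [-0.5,-0.5,0,0]
    - [-0.6,-0.5,0,0]
    - [-0.7,-0.5,0,0]
    - [-0.7,-0.5,0,0]

```text
t: 13.22
ee_pos: [0.4296, -0.0171, 0.2203]
tcp_rot: [0.702, -0.702, 0.086, -0.087]
force: [0.2, 0.0, 0.3]
width: 0.0404
```

```bash
python3 - <<'E'
from tgt import *
c=robot.read_camera("side"); crop(c["img"],240,200,460,400,3.6,"pics/s10.png")
c=robot.read_camera("top"); crop(c["img"],300,120,450,280,3.7,"pics/t10.png")
rel(.5324,-.0432,.04,-.246)
E
```

```text
t 13.32 pos [ 0.4308 -0.0175  0.22  ] yaw -0.2453 d [ 0.872  1.501 -0.003] turn 0.0001 F [ 0.4  0.4 -1.2] w 0.040167100636072775
```

View pics/s10.png

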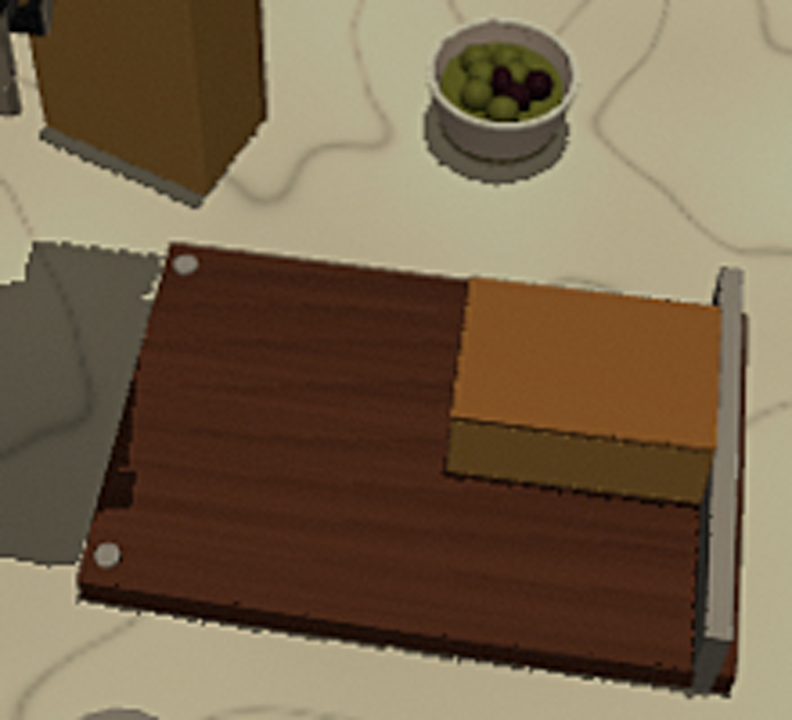

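View pics/t10.png

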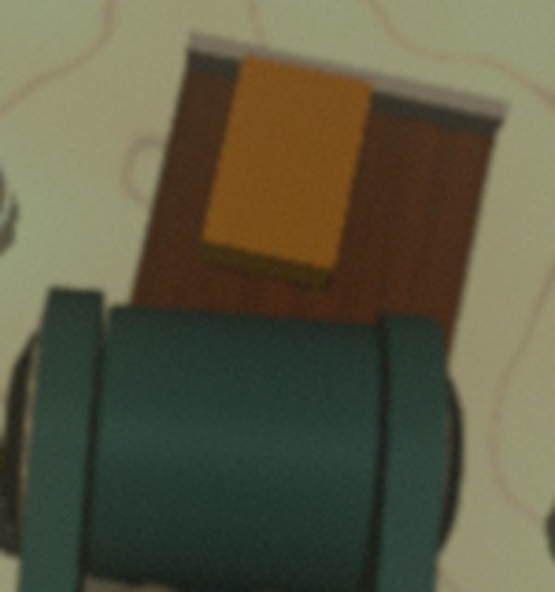

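```bash
python3 - <<'E'
from fitc import *
fit([((720,306),FL),((714,446),FR),((445,473),RRb),((702,503),FRb),((468,281),RL),((452,417),RR)],[((243,54),FL),((372,82),FR),((203,240),RL),((334,270),RR)])
E
python3 -c "
from rig import robot;print(robot.hand_in())"
```

```text
mid [ 0.6745 -0.0844 -0.2333] [[-0.4, -0.7], [0.6, 0.4], [-0.1, 0.2], [-0.7, 0.2], [-0.4, -1.4], [-0.8, -0.1], [0.1, -0.7], [0.4, -1.0], [-0.0, -0.2], [0.4, -0.8]]
in board mid [0.07   0.0247] rel yaw 0.0131 top x 0.13
the job is handed in; nothing more can be done
None
```

I tipped the smallest cheese block over towards the fence by pushing about 10 cm up its back. I then pushed it along the board with both fingers until it met the fence. The job was handed in shortly after 13.3 s; `hand_in` gave no verdict.

- **Fence contact:** in the last push the fence pushed back with about 20 N, so the block was hard against it. I then backed the arm off until the force read near zero.
- **Final pose:** the last camera fit has the former top end at x = 0.130 m in the board frame, which is the fence face. The block is square to the fence within 0.013 rad, and its middle is 25 mm off the centre line. It lies flat, rind side up.
- **Bystanders:** the dish shows no movement in the pictures. The jar and tin were out of frame in my last close-ups, so I didn't check them again; the arm's path stayed clear of them.

No check failed, but two were slightly off. The block seemed to touch the fence about 1 mm before any force showed, so I pushed a little further. The camera fits also differed by about 0.02 rad in turn between the last two views.

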